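# Find the steel-cored ballast block, stow the plain one, present the heavy one

### The arm

A 6-joint arm with a two-finger parallel gripper is mounted at the origin on the work surface. World frame = base frame: x ahead of the robot, y to its left, z up, the work surface at z = 0. Lengths are in m, angles in degrees, forces in N, time in s.
With the tool pointing down it reaches from about 0.3 to 0.85 m from the base axis. Payload 4.2 kg.
Tool frame: the origin (TCP) lies between the finger pads; the fingertips stand 17 mm ahead of it and the grasp point (between the pads) lies 2 mm behind it; z points along the fingers, y is the line along which they close (so a half turn about z gives the same grasp; the last joint's range is limited). The gripper opens to 91 mm and grips with 3 to 60 N. Pads are 32 mm wide; open, the fingers measure 118 mm over their backs; the gripper's body (76 mm by 178 mm) begins 60 mm behind the grasp point.
Start: joints at [69.328, 18.312, 89.639, -0, 72.044, -1.146], TCP at [0.192, 0.542, 0.208] pointing down, gripper open.
Joint ranges: [-177.97, 177.97], [-48.28, 115.42], [12.27, 149.76], [-77.06, 257.06], [2.81, 150.46], [-146.56, 146.56]. Speed limits (degrees/s): [147.25, 147.25, 180, 180, 180, 180].

### API

Orientations are given as a 3x3 rotation matrix whose columns are the frame's x, y, z axes.
In Python, from rig import arm gives the robot as it stands.
- The arm moves only by the tool send_rows, never from a script. Its argument "motion" is a list of rows, each an object of numbers: "tx", "ty", "tz": the shift along the world's x, y, z in cm; "roll": the turn about the world's z in degrees; "gripper": the finger opening in cm, from 0 to 9.12. In form: [{"tx": .., "ty": .., "tz": .., "roll": .., "gripper": ..}, ...]. A call has 1 to 20 rows; each row is the pose to reach, as a shift and turn from the pose commanded when the call began; what a row does not reach only later rows make up. A row lasts 1/12 s, in which the tool goes at most 41.7 mm and 7.16 degrees, less where a joint would pass 70% of its speed; a pose out of reach is approached as far as the arm can. A call with a gripper value outside its range is refused whole. The fingers move at their own pace and stop on an object; the grip force is fixed at half the most. Time passes only in rows, so rows that repeat a pose let the fingers close. It gives the time, the measured TCP pose, the force, the opening and the grip force at its end, in the units of the state.
- arm.read_state(): the state, without advancing time (a new reading comes with each control period).
- arm.snapshot(name): name is "side" or "top"; returns a dict with "img" (480x640x3 uint8, blue, green, red), "fx", "fy", "cx", "cy" (pixels), "dist_coeffs" ([k1, k2, p1, p2, k3] as OpenCV has them; the pictures are not rectified), "position" and "orientation" of the camera in the world. Camera axes: x right, y up, looking along -z (the intrinsics and any distortion apply to the point x, -y, -z); pixel columns grow to the right and rows downward; lengths in m; the calibration is good to about 2 mm. A picture is of the moment at which its call begins. There is no depth.
- arm.close_job(): hands the job in; it is judged then, once.
The state is a dict: "time": time; "joint_pos": joint angles; "qd": joint speeds; "joint_torque": joint torques, N m; "eef_pos": TCP position; "orientation": TCP orientation; "force": force on the tool from outside, world axes, zero at the start; "moment": the same for the moment, N m; "finger_gap": finger opening in m; "gripper_force": force on a finger pad.
Only numpy, scipy, OpenCV 4.12 (cv2) and the standard library are available. Lean on these libraries where they do the work, as an engineer would, in place of code of your own. Each camera call takes 0.05 s, during which the arm holds its last target. There are 200 camera calls.

### The job

One of the two look-alike wooden blocks on the bench has a steel core: first lift the one nearer the drawer unit, set it back down, then lift the other, each at least 5 cm off the bench, to feel which is heavier. Then set the lighter one upright in the open drawer of the small unit without dropping it, and push the drawer fully shut. Last, pick up the heavier block and finish holding it still and level in the gripper, its underside about 10 cm above the middle of the square plywood plate (do not put it down or let go); leave the plant, the mug and the dowel where they are.

Things in the scene. Friction and masses are not known exactly. Their poses are not given: they have to be found in the camera images.
- block_a: Of the two identical-looking light-wood blocks, the one that starts nearer the drawer unit. 80 (its x) x 45 (its y) x 50 mm high, two dark 16 mm blind holes in the top and in each long side. Origin: centre of its underside; z up. Loose, upright, yaw within 0.6 rad. One block has a hidden steel core, either one: 100 to 460 g, at least 170 g apart.
- block_b: The other block, same look, size and axes as block_a; it starts farther to the right, away from the drawer unit. It may be the lighter or the heavier one.
- unit_drawer0: The only drawer of a low wooden unit (260 deep x 210 wide x 105 mm high, fixed, left of the middle, front roughly facing the robot); slides with 1 to 2 N, stays where left. Origin: centre of its underside, 16 mm above the bench; x = shutting direction, y to the robot's left, z up. Inner floor at z = 6 mm, inside x -107 to +107, y -84 to +84 mm; side walls to z = 67 mm, grey front to 77 mm.
- unit_mouth (a point): Middle of the unit's front edge at its top (105 mm above the bench; the top board is 12 mm thick), fixed, axes as the drawer's. The drawer's origin lies at x = 113.5 mm from this point when fully shut (hard stop), and starts 140 to 170 mm short of that. Only the drawer's inside from its front wall (drawer x -107 mm) up to this edge is open to a reach from above.
- unit_drawer0_handle (a point): Middle of the drawer's dark steel bar handle: round, 11 mm thick, 116 mm long along the drawer's y, 35 mm in front of the grey front panel, 67 mm above the bench, moving with the drawer. It can be pushed along x from its robot side; the space below and before the bar is free.
- plate_mid (a point): Middle of the top face of the square plywood base plate (130 x 130 x 18 mm, lying fixed on the bench ahead of the robot, its top 18 mm above the bench, with four dark holes near the corners and a steel-ringed hole in the middle). z up.
- plant: Bystander: small plant in a white pot, pot 96 mm wide and 80 mm high, leaves to 170 mm, left of the unit. Origin at the centre of its underside. Leave alone.
- mug: Bystander: white mug, 76 mm wide, 90 mm high, with a handle, at the far right. Origin at the centre of its underside. Leave alone.
- dowel: Bystander: a wooden peg about 165 mm long lying beyond the plate, with two 36 mm square collars. Origin under its middle, its x along the peg. Leave alone.
Things that resemble listed ones, but are neither listed nor needed, are in the scene too. Leave any green look-alike of the block_a alone. What is shaped like the block_b but pink is not meant.

How it is judged:
By the outcome, as a careful person would: the job done as asked, in the order asked, and still so for the second after the job is handed in, while the arm keeps its last pose, push and grip.
It also fails if it takes over 72 s, if anything falls off the work surface, if the arm or the gripper's body presses on something with over 40 N, if the wrist force passes 120 N, or if a joint passes its speed limit or range.

## Working session

There is one attempt and no reset: what is moved stays moved. The work goes in short steps, Python scripts to look and compute and a tool call to move; the robot and the scene stay as the last step left them, time stands still between calls to the robot, and variables do not carry over. Pictures are saved under pics/ and viewed, at most 10 in all, crops included, and the job is handed in when it is done.

Besides the shell and the picture viewer there is one more tool, called after "Emit:" as name([rows], argument=value, ...), one row to a line, values as JSON. send_rows: Moves the arm, as the interface text tells. Its arguments: {"type":"object","properties":{"motion":{"type":"array","items":{"type":"object","properties":{"tx":{"type":"number"},"ty":{"type":"number"},"tz":{"type":"number"},"roll":{"type":"number"},"gripper":{"type":"number"}}}}},"required":["motion"]}

```bash
ls; mkdir -p pics
cat > h.py <<'E'
import numpy as np, cv2
from rig import arm
def snap(n):
    return arm.snapshot(n)
def ray(s,u,v):
    K=np.array([[s['fx'],0,s['cx']],[0,s['fy'],s['cy']],[0,0,1.]])
    p=cv2.undistortPoints(np.array([[[u,v]]],float),K,np.array(s['dist_coeffs'],float))[0,0]
    d=np.array(s['orientation'])@np.array([p[0],-p[1],-1.])
    return np.array(s['position']),d
def onz(s,u,v,z):
    o,d=ray(s,u,v); return o+d*(z-o[2])/d[2]
def proj(s,P):
    R=np.array(s['orientation']);q=R.T@(np.array(P,float)-np.array(s['position']))
    K=np.array([[s['fx'],0,s['cx']],[0,s['fy'],s['cy']],[0,0,1.]])
    return cv2.projectPoints(np.array([[q[0],-q[1],-q[2]]]),np.zeros(3),np.zeros(3),K,np.array(s['dist_coeffs'],float))[0][0,0]
E
python3 - <<'E'
from h import *
for n in("side","top"):
    s=snap(n);cv2.imwrite(f"pics/{n}0.png",s['img']);print(n,s['position'],np.round(s['orientation'],3).tolist(),s['fx'],s['dist_coeffs'])
print(arm.read_state())
E
```

```text
pics
side [ 0.44908042 -0.85224763  0.70983518] [[0.995, 0.042, -0.093], [-0.101, 0.551, -0.828], [0.016, 0.833, 0.552]] 481.8223407285037 [0.03362055 0.         0.         0.         0.        ]
top [0.27523461 0.03470821 1.7603742 ] [[-0.009, 0.987, -0.159], [-1.0, -0.01, -0.003], [-0.005, 0.159, 0.987]] 584.8847129672197 [-0.08378102  0.          0.          0.          0.        ]
{'time': 0.1, 'joint_pos': array([ 6.93269009e+01,  1.83478091e+01,  8.96981540e+01, -7.95473518e-04,
        7.20455779e+01, -1.14640242e+00]), 'qd': array([-0.04230176, -0.08127208, -0.21042274, -0.02225952,  0.07946716,
        0.06569056]), 'joint_torque': array([ 3.58045627e-04, -4.13334632e+01, -2.32510900e+01,  7.27578322e-02,
        4.22143936e-02, -5.31575756e-05]), 'eef_pos': array([0.19203692, 0.54149533, 0.20721462]), 'orientation': array([[-9.42487282e-01,  3.34241558e-01, -5.51684659e-04],
       [ 3.34242013e-01,  9.42486089e-01, -1.49947807e-03],
       [ 1.87672296e-05, -1.59763520e-03, -9.99998724e-01]]), 'force': array([-0.82406665, -0.17170981, -0.39393113]), 'moment': array([0.02647891, 0.05968721, 0.0301298 ]), 'gripper_force': 0.0, 'finger_gap': 0.0911433988696057}
```

View pics/top0.png

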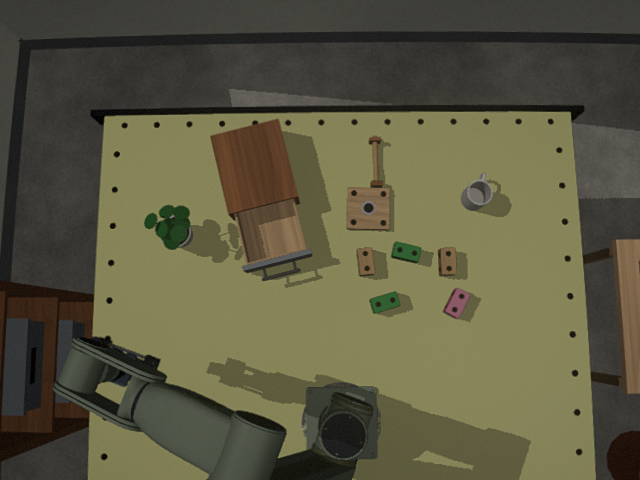

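View pics/side0.png

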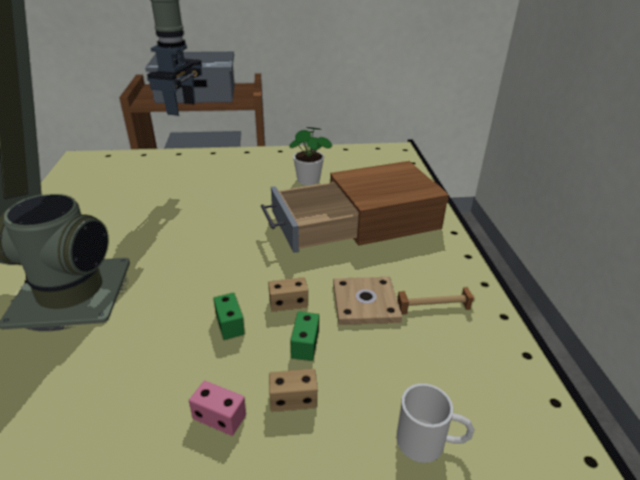

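Top view: the wooden blocks are at (366,262) and (447,262). The green ones at (406,252) and (385,302) and the pink one at (457,303) are decoys. block_a is (366,262) because it is wood-coloured and nearer the drawer unit; block_b is (447,262). The plate is at (368,208), the drawer front at about (277,262), and the handle at about (281,275). I'll confirm with a crop and measure.

```bash
cat > meas.py <<'E'
from h import *
def holes(s,cx,cy,r=22,z=.05,thr=60):
    g=s['img'].max(2)[cy-r:cy+r,cx-r:cx+r]
    big=cv2.resize(g,None,fx=6,fy=6,interpolation=cv2.INTER_CUBIC)
    m=(big<thr).astype(np.uint8)
    n,l,st,c=cv2.connectedComponentsWithStats(m)
    return [(round((c[i][0]+.5)/6-.5+cx-r,2),round((c[i][1]+.5)/6-.5+cy-r,2),int(st[i][4])) for i in range(1,n) if st[i][4]>150]
E
python3 - <<'E'
from meas import *
s=snap("top");t=snap("side")
for n,c in dict(a=(366,262),b=(447,262),plate=(368,208)).items():
    for h in holes(s,*c,r=26 if n=='plate' else 17): print(n,h,np.round(onz(s,h[0],h[1],.018 if n=='plate' else .05),4))
for n,c in dict(a=(288,287),b=(293,379)).items():
    for h in holes(t,*c,r=20): print('side',n,h,np.round(onz(t,h[0],h[1],.05),4))
a=cv2.resize(s['img'][230:325,340:480],None,fx=4,fy=4,interpolation=cv2.INTER_CUBIC)
cv2.imwrite("pics/c1.png",a)
b=cv2.resize(s['img'][110:290,200:330],None,fx=3.3,fy=3.3,interpolation=cv2.INTER_CUBIC)
b=cv2.convertScaleAbs(b,alpha=1.4)
cv2.imwrite("pics/c2.png",b)
b=cv2.resize(t['img'][155:275,250:460],None,fx=3.8,fy=3.8,interpolation=cv2.INTER_CUBIC)
cv2.imwrite("pics/c3.png",cv2.convertScaleAbs(b,alpha=1.4))
E
```

```text
a (np.float64(364.88), np.float64(253.11), 558) [ 0.4886 -0.0735  0.05  ]
a (np.float64(366.59), np.float64(267.97), 590) [ 0.4446 -0.0777  0.05  ]
a (np.float64(366.17), np.float64(274.75), 396) [ 0.4247 -0.076   0.05  ]
b (np.float64(447.96), np.float64(253.14), 618) [ 0.4858 -0.3192  0.05  ]
b (np.float64(438.97), np.float64(254.16), 334) [ 0.4831 -0.2923  0.05  ]
b (np.float64(448.63), np.float64(267.96), 589) [ 0.4419 -0.3193  0.05  ]
b (np.float64(439.6), np.float64(268.92), 308) [ 0.4394 -0.2925  0.05  ]
b (np.float64(444.24), np.float64(274.84), 225) [ 0.4218 -0.3055  0.05  ]
plate (np.float64(376.42), np.float64(185.99), 781) [ 0.699 -0.115  0.018]
plate (np.float64(353.57), np.float64(192.73), 683) [ 0.6785 -0.0448  0.018 ]
plate (np.float64(383.03), np.float64(193.52), 669) [ 0.6752 -0.1347  0.018 ]
plate (np.float64(368.17), np.float64(207.5), 2244) [ 0.6321 -0.0883  0.018 ]
plate (np.float64(353.09), np.float64(221.75), 710) [ 0.5886 -0.0418  0.018 ]
plate (np.float64(382.8), np.float64(222.47), 706) [ 0.5854 -0.1317  0.018 ]
plate (np.float64(370.14), np.float64(229.16), 362) [ 0.5653 -0.0929  0.018 ]
side a (np.float64(297.92), np.float64(283.5), 412) [ 0.4914 -0.0717  0.05  ]
side a (np.float64(277.17), np.float64(285.97), 455) [ 0.4477 -0.076   0.05  ]
side a (np.float64(299.85), np.float64(299.78), 1041) [ 0.4921 -0.1224  0.05  ]
side a (np.float64(278.98), np.float64(302.37), 1102) [ 0.45   -0.1265  0.05  ]
side b (np.float64(305.58), np.float64(378.72), 1085) [ 0.489  -0.3178  0.05  ]
side b (np.float64(279.29), np.float64(380.88), 1104) [ 0.4451 -0.3183  0.05  ]
side b (np.float64(307.21), np.float64(397.88), 271) [ 0.4888 -0.3556  0.05  ]
```

View pics/c1.png

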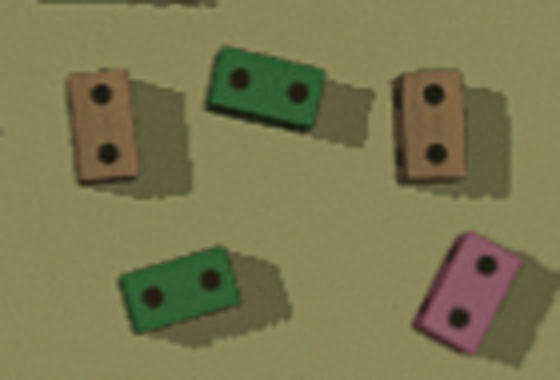

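View pics/c2.png

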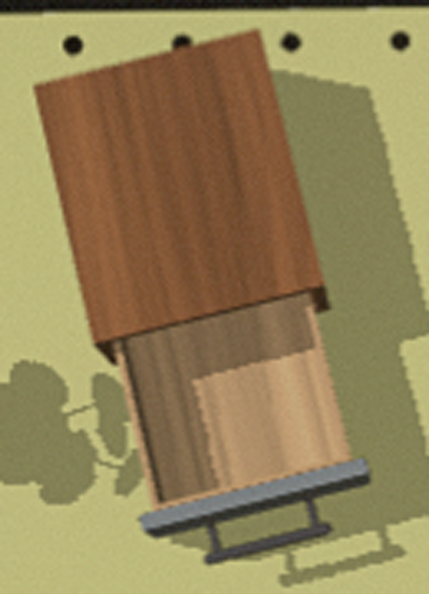

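View pics/c3.png

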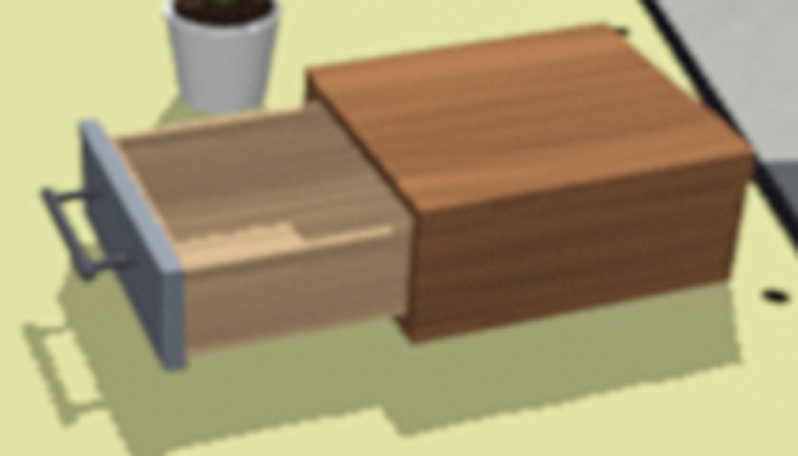

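The crop confirms the two wooden blocks, left (block_a) and right (block_b). Between them are the green blocks, with the pink one at lower right. The unit front corners show at c2 (100,347) and (326,290), and the handle bar runs from (210,560) to (328,528).

Run:
```python
from meas import *
s=snap("top");t=snap("side")
c2=lambda u,v:((u+.5)/3.3-.5+200,(v+.5)/3.3-.5+110)
c3=lambda u,v:((u+.5)/3.8-.5+250,(v+.5)/3.8-.5+155)
for n,p,z in [("FL",(100,347),.105),("FR",(326,290),.105),("BL",(35,86),.105),("BR",(258,30),.105),("hL",(210,560),.067),("hR",(328,528),.067),("dfL",(140,519),.093),("dfR",(366,462),.093)]:
    print(n,np.round(onz(s,*c2(*p),z)[:2],4))
for n,p,z in [("FL",(310,72),.105),("FR",(422,212),.105),("BR",(752,152),.105),("BL",(608,25),.105),("hL",(47,193),.067),("hR",(88,272),.067),("dfL",(90,122),.093),("dfR",(168,272),.093)]:
    print("side",n,np.round(onz(t,*c3(*p),z)[:2],4))
for h in holes(t,366,297,r=36): print('side',h,np.round(onz(t,h[0],h[1],.018),4))
```

```text
FL [0.597  0.3173]
FR [0.6458 0.1191]
BL [0.8367 0.3808]
BR [0.8864 0.1802]
hL [0.4127 0.2236]
hR [0.44   0.1197]
dfL [0.4468 0.2819]
dfR [0.4948 0.0851]
side FL [0.6072 0.3178]
side FR [0.655  0.1212]
side BR [0.8892 0.1806]
side BL [0.8421 0.3787]
side hL [0.4172 0.2258]
side hR [0.443 0.126]
side dfL [0.4483 0.2763]
side dfR [0.4919 0.0827]
side (np.float64(382.62), np.float64(281.67), 459) [ 0.6817 -0.0428  0.018 ]
side (np.float64(342.5), np.float64(282.87), 467) [ 0.592  -0.0397  0.018 ]
side (np.float64(365.6), np.float64(295.75), 2222) [ 0.6355 -0.0859  0.018 ]
side (np.float64(399.5), np.float64(301.84), 747) [ 0.7036 -0.1107  0.018 ]
side (np.float64(390.36), np.float64(309.74), 647) [ 0.679  -0.1327  0.018 ]
side (np.float64(347.07), np.float64(311.3), 660) [ 0.5888 -0.13    0.018 ]
```

Emit:
send_rows([
  {"tx":27.6,"ty":-61.6,"tz":0,"roll":25,"gripper":7.5},
  {"tx":27.6,"ty":-61.6,"tz":0,"roll":25,"gripper":7.5},
  {"tx":27.6,"ty":-61.6,"tz":0,"roll":25,"gripper":7.5},
  {"tx":27.6,"ty":-61.6,"tz":0,"roll":25,"gripper":7.5},
  {"tx":27.6,"ty":-61.6,"tz":0,"roll":25,"gripper":7.5},
  {"tx":27.6,"ty":-61.6,"tz":0,"roll":25,"gripper":7.5},
  {"tx":27.6,"ty":-61.6,"tz":0,"roll":25,"gripper":7.5},
  {"tx":27.6,"ty":-61.6,"tz":0,"roll":25,"gripper":7.5},
  {"tx":27.6,"ty":-61.6,"tz":0,"roll":25,"gripper":7.5},
  {"tx":27.6,"ty":-61.6,"tz":0,"roll":25,"gripper":7.5},
  {"tx":27.6,"ty":-61.6,"tz":0,"roll":25,"gripper":7.5},
  {"tx":27.6,"ty":-61.6,"tz":0,"roll":25,"gripper":7.5},
  {"tx":27.6,"ty":-61.6,"tz":0,"roll":25,"gripper":7.5},
  {"tx":27.6,"ty":-61.6,"tz":0,"roll":25,"gripper":7.5},
  {"tx":27.6,"ty":-61.6,"tz":0,"roll":25,"gripper":7.5},
  {"tx":27.6,"ty":-61.6,"tz":0,"roll":25,"gripper":7.5},
  {"tx":27.6,"ty":-61.6,"tz":0,"roll":25,"gripper":7.5},
  {"tx":27.6,"ty":-61.6,"tz":0,"roll":25,"gripper":7.5},
  {"tx":27.6,"ty":-61.6,"tz":0,"roll":25,"gripper":7.5},
  {"tx":27.6,"ty":-61.6,"tz":0,"roll":25,"gripper":7.5},
])

```text
time: 1.97
eef_pos: [0.4674, -0.0729, 0.2078]
orientation: [[-0.995, -0.096, -0.001], [-0.096, 0.995, 0.001], [0.001, 0.001, -1.0]]
force: [-0.7, 0.4, -0.2]
finger_gap: 0.075
gripper_force: 0.0
```

Emit:
send_rows([
  {"tx":0,"ty":0,"tz":-4,"gripper":7.5},
  {"tx":0,"ty":0,"tz":-8,"gripper":7.5},
  {"tx":0,"ty":0,"tz":-12,"gripper":7.5},
  {"tx":0,"ty":0,"tz":-15,"gripper":7.5},
  {"tx":0,"ty":0,"tz":-17,"gripper":7.5},
  {"tx":0,"ty":0,"tz":-17.6,"gripper":7.5},
  {"tx":0,"ty":0,"tz":-17.6,"gripper":7.5},
  {"tx":0,"ty":0,"tz":-17.6,"gripper":7.5},
  {"tx":0,"ty":0,"tz":-17.6,"gripper":3},
  {"tx":0,"ty":0,"tz":-17.6,"gripper":3},
  {"tx":0,"ty":0,"tz":-17.6,"gripper":3},
  {"tx":0,"ty":0,"tz":-17.6,"gripper":3},
  {"tx":0,"ty":0,"tz":-17.6,"gripper":3},
  {"tx":0,"ty":0,"tz":-17.6,"gripper":3},
  {"tx":0,"ty":0,"tz":-17.6,"gripper":3},
  {"tx":0,"ty":0,"tz":-17.6,"gripper":3},
])

```text
$.motion[0]: bad value
```

Emit:
send_rows([
  {"tx":0,"ty":0,"tz":-4,"roll":0,"gripper":7.5},
  {"tx":0,"ty":0,"tz":-8,"roll":0,"gripper":7.5},
  {"tx":0,"ty":0,"tz":-12,"roll":0,"gripper":7.5},
  {"tx":0,"ty":0,"tz":-15,"roll":0,"gripper":7.5},
  {"tx":0,"ty":0,"tz":-17,"roll":0,"gripper":7.5},
  {"tx":0,"ty":0,"tz":-17.6,"roll":0,"gripper":7.5},
  {"tx":0,"ty":0,"tz":-17.6,"roll":0,"gripper":7.5},
  {"tx":0,"ty":0,"tz":-17.6,"roll":0,"gripper":7.5},
  {"tx":0,"ty":0,"tz":-17.6,"roll":0,"gripper":3},
  {"tx":0,"ty":0,"tz":-17.6,"roll":0,"gripper":3},
  {"tx":0,"ty":0,"tz":-17.6,"roll":0,"gripper":3},
  {"tx":0,"ty":0,"tz":-17.6,"roll":0,"gripper":3},
  {"tx":0,"ty":0,"tz":-17.6,"roll":0,"gripper":3},
  {"tx":0,"ty":0,"tz":-17.6,"roll":0,"gripper":3},
])

```text
time: 3.13
eef_pos: [0.4689, -0.0747, 0.0327]
orientation: [[-0.995, -0.096, 0.002], [-0.096, 0.995, -0.001], [-0.002, -0.001, -1.0]]
force: [-1.1, -3.1, 6.1]
finger_gap: 0.0448
gripper_force: 30.0
```

Emit:
send_rows([
  {"tx":0,"ty":0,"tz":0,"roll":0,"gripper":3},
  {"tx":0,"ty":0,"tz":1,"roll":0,"gripper":3},
  {"tx":0,"ty":0,"tz":3,"roll":0,"gripper":3},
  {"tx":0,"ty":0,"tz":5,"roll":0,"gripper":3},
  {"tx":0,"ty":0,"tz":7,"roll":0,"gripper":3},
  {"tx":0,"ty":0,"tz":8,"roll":0,"gripper":3},
  {"tx":0,"ty":0,"tz":8,"roll":0,"gripper":3},
  {"tx":0,"ty":0,"tz":8,"roll":0,"gripper":3},
  {"tx":0,"ty":0,"tz":8,"roll":0,"gripper":3},
  {"tx":0,"ty":0,"tz":8,"roll":0,"gripper":3},
  {"tx":0,"ty":0,"tz":8,"roll":0,"gripper":3},
  {"tx":0,"ty":0,"tz":8,"roll":0,"gripper":3},
  {"tx":0,"ty":0,"tz":8,"roll":0,"gripper":3},
  {"tx":0,"ty":0,"tz":8,"roll":0,"gripper":3},
])

```text
time: 4.3
eef_pos: [0.4681, -0.074, 0.1117]
orientation: [[-0.995, -0.095, -0.0], [-0.095, 0.995, 0.0], [0.0, 0.0, -1.0]]
force: [0.5, -0.1, -3.6]
finger_gap: 0.0443
gripper_force: 30.0
```

Emit:
send_rows([
  {"tx":0,"ty":0,"tz":0,"roll":0,"gripper":3},
  {"tx":0,"ty":0,"tz":0,"roll":0,"gripper":3},
])

```text
time: 4.47
eef_pos: [0.4682, -0.0741, 0.1119]
orientation: [[-0.995, -0.095, -0.0], [-0.095, 0.995, 0.0], [0.0, 0.0, -1.0]]
force: [-0.6, 0.5, -3.6]
finger_gap: 0.0449
gripper_force: 30.0
```

Emit:
send_rows([
  {"tx":0,"ty":0,"tz":0,"roll":0,"gripper":3},
  {"tx":0,"ty":0,"tz":0,"roll":0,"gripper":3},
])

```text
time: 4.63
eef_pos: [0.4682, -0.0741, 0.112]
orientation: [[-0.995, -0.095, 0.0], [-0.095, 0.995, 0.0], [-0.0, 0.0, -1.0]]
force: [-0.1, 0.1, -3.2]
finger_gap: 0.0451
gripper_force: 30.0
```

Emit:
send_rows([
  {"tx":0,"ty":0,"tz":-3,"roll":0,"gripper":3},
  {"tx":0,"ty":0,"tz":-6,"roll":0,"gripper":3},
  {"tx":0,"ty":0,"tz":-7.4,"roll":0,"gripper":3},
  {"tx":0,"ty":0,"tz":-7.8,"roll":0,"gripper":3},
  {"tx":0,"ty":0,"tz":-8,"roll":0,"gripper":3},
  {"tx":0,"ty":0,"tz":-8,"roll":0,"gripper":3},
  {"tx":0,"ty":0,"tz":-8,"roll":0,"gripper":3},
  {"tx":0,"ty":0,"tz":-8,"roll":0,"gripper":3},
  {"tx":0,"ty":0,"tz":-8,"roll":0,"gripper":7.5},
  {"tx":0,"ty":0,"tz":-8,"roll":0,"gripper":7.5},
  {"tx":0,"ty":0,"tz":-8,"roll":0,"gripper":7.5},
  {"tx":0,"ty":0,"tz":-8,"roll":0,"gripper":7.5},
  {"tx":0,"ty":0,"tz":-8,"roll":0,"gripper":7.5},
  {"tx":0,"ty":0,"tz":-5,"roll":0,"gripper":7.5},
  {"tx":0,"ty":0,"tz":-1,"roll":0,"gripper":7.5},
  {"tx":0,"ty":0,"tz":1,"roll":0,"gripper":7.5},
  {"tx":0,"ty":0,"tz":1,"roll":0,"gripper":7.5},
])

```text
time: 6.05
eef_pos: [0.4716, -0.0747, 0.1265]
orientation: [[-0.995, -0.095, 0.01], [-0.095, 0.995, -0.002], [-0.01, -0.003, -1.0]]
force: [0.5, -0.8, -0.5]
finger_gap: 0.0751
gripper_force: 0.0
```

Emit:
send_rows([
  {"tx":-0.2,"ty":-4,"tz":0,"roll":-5.5,"gripper":7.5},
  {"tx":-0.2,"ty":-8,"tz":0,"roll":-5.5,"gripper":7.5},
  {"tx":-0.2,"ty":-12,"tz":0,"roll":-5.5,"gripper":7.5},
  {"tx":-0.2,"ty":-16,"tz":0,"roll":-5.5,"gripper":7.5},
  {"tx":-0.2,"ty":-20,"tz":0,"roll":-5.5,"gripper":7.5},
  {"tx":-0.2,"ty":-23,"tz":0,"roll":-5.5,"gripper":7.5},
  {"tx":-0.2,"ty":-24.4,"tz":0,"roll":-5.5,"gripper":7.5},
  {"tx":-0.2,"ty":-24.4,"tz":0,"roll":-5.5,"gripper":7.5},
  {"tx":-0.2,"ty":-24.4,"tz":-4,"roll":-5.5,"gripper":7.5},
  {"tx":-0.2,"ty":-24.4,"tz":-7.5,"roll":-5.5,"gripper":7.5},
  {"tx":-0.2,"ty":-24.4,"tz":-9,"roll":-5.5,"gripper":7.5},
  {"tx":-0.2,"ty":-24.4,"tz":-9,"roll":-5.5,"gripper":7.5},
  {"tx":-0.2,"ty":-24.4,"tz":-9,"roll":-5.5,"gripper":7.5},
  {"tx":-0.2,"ty":-24.4,"tz":-9,"roll":-5.5,"gripper":3},
  {"tx":-0.2,"ty":-24.4,"tz":-9,"roll":-5.5,"gripper":3},
  {"tx":-0.2,"ty":-24.4,"tz":-9,"roll":-5.5,"gripper":3},
  {"tx":-0.2,"ty":-24.4,"tz":-9,"roll":-5.5,"gripper":3},
  {"tx":-0.2,"ty":-24.4,"tz":-9,"roll":-5.5,"gripper":3},
  {"tx":-0.2,"ty":-24.4,"tz":-9,"roll":-5.5,"gripper":3},
  {"tx":-0.2,"ty":-24.4,"tz":-9,"roll":-5.5,"gripper":3},
])

```text
time: 7.72
eef_pos: [0.4667, -0.3186, 0.0329]
orientation: [[-1.0, 0.0, 0.002], [0.0, 1.0, -0.001], [-0.002, -0.001, -1.0]]
force: [-1.2, 0.1, 5.7]
finger_gap: 0.045
gripper_force: 30.0
```

Emit:
send_rows([
  {"tx":0,"ty":0,"tz":0,"roll":0,"gripper":3},
  {"tx":0,"ty":0,"tz":1,"roll":0,"gripper":3},
  {"tx":0,"ty":0,"tz":3,"roll":0,"gripper":3},
  {"tx":0,"ty":0,"tz":5,"roll":0,"gripper":3},
  {"tx":0,"ty":0,"tz":7,"roll":0,"gripper":3},
  {"tx":0,"ty":0,"tz":8,"roll":0,"gripper":3},
  {"tx":0,"ty":0,"tz":8,"roll":0,"gripper":3},
  {"tx":0,"ty":0,"tz":8,"roll":0,"gripper":3},
  {"tx":0,"ty":0,"tz":8,"roll":0,"gripper":3},
  {"tx":0,"ty":0,"tz":8,"roll":0,"gripper":3},
  {"tx":0,"ty":0,"tz":8,"roll":0,"gripper":3},
  {"tx":0,"ty":0,"tz":8,"roll":0,"gripper":3},
  {"tx":0,"ty":0,"tz":8,"roll":0,"gripper":3},
  {"tx":0,"ty":0,"tz":8,"roll":0,"gripper":3},
])

```text
time: 8.88
eef_pos: [0.4661, -0.318, 0.1116]
orientation: [[-1.0, 0.0, -0.0], [0.0, 1.0, 0.0], [0.0, 0.0, -1.0]]
force: [0.5, 0.4, -1.5]
finger_gap: 0.0448
gripper_force: 30.0
```

Emit:
send_rows([
  {"tx":0,"ty":0,"tz":0,"roll":0,"gripper":3},
  {"tx":0,"ty":0,"tz":0,"roll":0,"gripper":3},
])

```text
time: 9.05
eef_pos: [0.4662, -0.3181, 0.1119]
orientation: [[-1.0, 0.0, -0.0], [0.0, 1.0, 0.0], [0.0, 0.0, -1.0]]
force: [-0.7, 0.4, -0.6]
finger_gap: 0.0448
gripper_force: 30.0
```

Emit:
send_rows([
  {"tx":0,"ty":0,"tz":0,"roll":0,"gripper":3},
  {"tx":0,"ty":0,"tz":0,"roll":0,"gripper":3},
])

```text
time: 9.22
eef_pos: [0.4662, -0.3181, 0.112]
orientation: [[-1.0, 0.0, 0.0], [0.0, 1.0, 0.0], [-0.0, 0.0, -1.0]]
force: [-0.7, 0.6, -0.9]
finger_gap: 0.0448
gripper_force: 30.0
```

block_b (about 1 N) is lighter than block_a (about 3.5 N), so block_b goes in the drawer.

Emit:
send_rows([
  {"tx":0.3,"ty":2,"tz":2,"roll":14,"gripper":3},
  {"tx":1,"ty":5,"tz":4,"roll":14,"gripper":3},
  {"tx":1.5,"ty":8.5,"tz":6,"roll":14,"gripper":3},
  {"tx":2,"ty":12,"tz":8,"roll":14,"gripper":3},
  {"tx":2.5,"ty":15.5,"tz":8,"roll":14,"gripper":3},
  {"tx":3,"ty":19,"tz":8,"roll":14,"gripper":3},
  {"tx":3.5,"ty":22.5,"tz":8,"roll":14,"gripper":3},
  {"tx":4,"ty":26,"tz":8,"roll":14,"gripper":3},
  {"tx":4.6,"ty":29.5,"tz":8,"roll":14,"gripper":3},
  {"tx":5.2,"ty":33,"tz":8,"roll":14,"gripper":3},
  {"tx":5.8,"ty":36.5,"tz":8,"roll":14,"gripper":3},
  {"tx":6.4,"ty":40,"tz":8,"roll":14,"gripper":3},
  {"tx":7,"ty":43.5,"tz":8,"roll":14,"gripper":3},
  {"tx":7.6,"ty":47,"tz":8,"roll":14,"gripper":3},
  {"tx":8,"ty":49.5,"tz":8,"roll":14,"gripper":3},
  {"tx":8.4,"ty":51,"tz":8,"roll":14,"gripper":3},
  {"tx":8.4,"ty":52,"tz":8,"roll":14,"gripper":3},
  {"tx":8.4,"ty":52,"tz":8,"roll":14,"gripper":3},
  {"tx":8.4,"ty":52,"tz":8,"roll":14,"gripper":3},
  {"tx":8.4,"ty":52,"tz":8,"roll":14,"gripper":3},
])

```text
time: 10.88
eef_pos: [0.55, 0.2004, 0.192]
orientation: [[-0.971, -0.24, -0.0], [-0.24, 0.971, -0.001], [0.001, -0.001, -1.0]]
force: [-0.2, 0.8, -1.4]
finger_gap: 0.0449
gripper_force: 30.0
```

Run:
```python
from h import *
s=snap("top");t=snap("side");print(arm.read_state()['eef_pos'])
a=cv2.resize(s['img'][170:300,210:340],None,fx=3,fy=3,interpolation=cv2.INTER_CUBIC)
b=cv2.resize(t['img'][130:260,250:380],None,fx=3,fy=3,interpolation=cv2.INTER_CUBIC)
cv2.imwrite("pics/d.png",cv2.convertScaleAbs(np.hstack([a,b]),alpha=1.5))
```

```text
[0.55010466 0.2004897  0.19214454]
```

View pics/d.png

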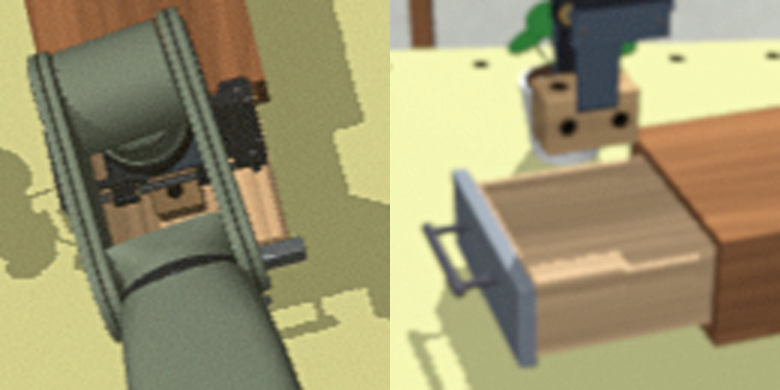

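The right half shows block_b held level above the drawer. It sits between the grey front, about (500,260), and the unit edge, about (680,190).

Emit:
send_rows([
  {"tx":0,"ty":0.1,"tz":-2,"roll":0,"gripper":3},
  {"tx":0,"ty":0.1,"tz":-5,"roll":0,"gripper":3},
  {"tx":0,"ty":0.1,"tz":-8,"roll":0,"gripper":3},
  {"tx":0,"ty":0.1,"tz":-10,"roll":0,"gripper":3},
  {"tx":0,"ty":0.1,"tz":-12,"roll":0,"gripper":3},
  {"tx":0,"ty":0.1,"tz":-13,"roll":0,"gripper":3},
  {"tx":0,"ty":0.1,"tz":-13.4,"roll":0,"gripper":3},
  {"tx":0,"ty":0.1,"tz":-13.5,"roll":0,"gripper":3},
  {"tx":0,"ty":0.1,"tz":-13.6,"roll":0,"gripper":3},
  {"tx":0,"ty":0.1,"tz":-13.7,"roll":0,"gripper":3},
  {"tx":0,"ty":0.1,"tz":-13.7,"roll":0,"gripper":3},
  {"tx":0,"ty":0.1,"tz":-13.7,"roll":0,"gripper":3},
])

```text
time: 11.98
eef_pos: [0.5507, 0.2031, 0.0558]
orientation: [[-0.97, -0.242, 0.001], [-0.242, 0.97, 0.001], [-0.002, 0.0, -1.0]]
force: [-0.4, 0.6, -0.9]
finger_gap: 0.0447
gripper_force: 30.0
```

Emit:
send_rows([
  {"tx":0,"ty":0,"tz":-0.1,"roll":0,"gripper":3},
  {"tx":0,"ty":0,"tz":-0.1,"roll":0,"gripper":3},
  {"tx":0,"ty":0,"tz":-0.1,"roll":0,"gripper":3},
])

```text
time: 12.23
eef_pos: [0.5508, 0.2032, 0.0549]
orientation: [[-0.97, -0.242, 0.002], [-0.242, 0.97, 0.001], [-0.002, 0.0, -1.0]]
force: [0.7, -0.1, 5.0]
finger_gap: 0.045
gripper_force: 30.0
```

Emit:
send_rows([
  {"tx":0,"ty":0,"tz":0,"roll":0,"gripper":7.5},
  {"tx":0,"ty":0,"tz":0,"roll":0,"gripper":7.5},
  {"tx":0,"ty":0,"tz":0,"roll":0,"gripper":7.5},
  {"tx":0,"ty":0,"tz":0,"roll":0,"gripper":7.5},
  {"tx":0,"ty":0,"tz":0,"roll":0,"gripper":7.5},
  {"tx":0,"ty":0,"tz":2,"roll":0,"gripper":7.5},
  {"tx":0,"ty":0,"tz":5,"roll":0,"gripper":7.5},
  {"tx":0,"ty":0,"tz":9,"roll":0,"gripper":7.5},
  {"tx":0,"ty":0,"tz":12,"roll":0,"gripper":7.5},
  {"tx":0,"ty":0,"tz":13,"roll":0,"gripper":7.5},
  {"tx":0,"ty":0,"tz":13,"roll":0,"gripper":7.5},
])

```text
time: 13.15
eef_pos: [0.5518, 0.2035, 0.1871]
orientation: [[-0.97, -0.241, 0.006], [-0.241, 0.97, 0.002], [-0.007, 0.001, -1.0]]
force: [0.6, -0.3, 0.1]
finger_gap: 0.0753
gripper_force: 0.0
```

Emit:
send_rows([
  {"tx":-3,"ty":-0.8,"tz":0,"roll":0,"gripper":0},
  {"tx":-6.5,"ty":-1.6,"tz":0,"roll":0,"gripper":0},
  {"tx":-10,"ty":-2.4,"tz":0,"roll":0,"gripper":0},
  {"tx":-13.5,"ty":-3.3,"tz":0,"roll":0,"gripper":0},
  {"tx":-16.8,"ty":-4.1,"tz":0,"roll":0,"gripper":0},
  {"tx":-17.3,"ty":-4.2,"tz":0,"roll":0,"gripper":0},
  {"tx":-17.3,"ty":-4.2,"tz":0,"roll":0,"gripper":0},
  {"tx":-17.3,"ty":-4.2,"tz":-3,"roll":0,"gripper":0},
  {"tx":-17.3,"ty":-4.2,"tz":-7,"roll":0,"gripper":0},
  {"tx":-17.3,"ty":-4.2,"tz":-10.5,"roll":0,"gripper":0},
  {"tx":-17.3,"ty":-4.2,"tz":-12.2,"roll":0,"gripper":0},
  {"tx":-17.3,"ty":-4.2,"tz":-12.2,"roll":0,"gripper":0},
  {"tx":-17.3,"ty":-4.2,"tz":-12.2,"roll":0,"gripper":0},
])

```text
time: 14.23
eef_pos: [0.3776, 0.161, 0.0608]
orientation: [[-0.97, -0.241, -0.003], [-0.241, 0.97, -0.001], [0.003, -0.0, -1.0]]
force: [-0.4, -0.3, -0.4]
finger_gap: 0.0003
gripper_force: 0.0
```

Run:
```python
from h import *
t=snap("side");s=snap("top");st=arm.read_state();print(st['eef_pos'],st['finger_gap'],st['force'])
b=cv2.resize(t['img'][130:260,240:380],None,fx=4,fy=4,interpolation=cv2.INTER_CUBIC)
cv2.imwrite("pics/e.png",cv2.convertScaleAbs(b,alpha=1.5))
```

```text
[0.37885937 0.1615154  0.06266586] 0.00015123041443470945 [ 0.29415026  0.70782782 -0.15785882]
```

View pics/e.png

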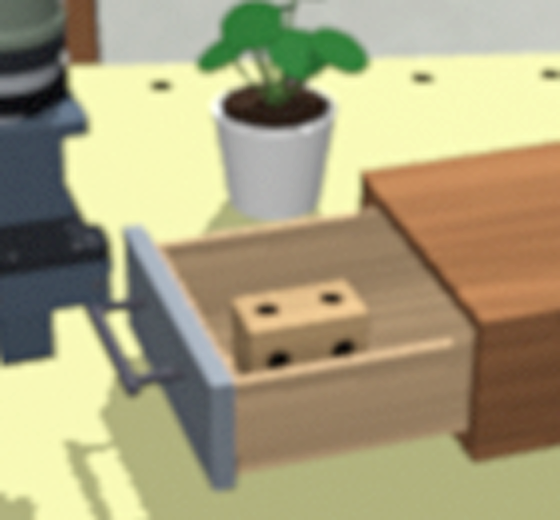

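block_b stands upright in the drawer at about (300,320), and the closed fingers are in front of the bar at about (30,330). Next I'll push.

Emit:
send_rows([
  {"tx":0.97,"ty":0.24,"tz":0,"roll":0,"gripper":0},
  {"tx":1.94,"ty":0.49,"tz":0,"roll":0,"gripper":0},
  {"tx":2.5,"ty":0.63,"tz":0,"roll":0,"gripper":0},
  {"tx":3.1,"ty":0.78,"tz":0,"roll":0,"gripper":0},
  {"tx":3.8,"ty":0.95,"tz":0,"roll":0,"gripper":0},
  {"tx":4.6,"ty":1.15,"tz":0,"roll":0,"gripper":0},
  {"tx":5.4,"ty":1.36,"tz":0,"roll":0,"gripper":0},
  {"tx":6.3,"ty":1.58,"tz":0,"roll":0,"gripper":0},
  {"tx":7.2,"ty":1.81,"tz":0,"roll":0,"gripper":0},
  {"tx":8.1,"ty":2.03,"tz":0,"roll":0,"gripper":0},
  {"tx":9,"ty":2.26,"tz":0,"roll":0,"gripper":0},
  {"tx":9.9,"ty":2.48,"tz":0,"roll":0,"gripper":0},
  {"tx":10.8,"ty":2.71,"tz":0,"roll":0,"gripper":0},
  {"tx":11.6,"ty":2.91,"tz":0,"roll":0,"gripper":0},
  {"tx":12.4,"ty":3.1,"tz":0,"roll":0,"gripper":0},
  {"tx":13.1,"ty":3.28,"tz":0,"roll":0,"gripper":0},
  {"tx":13.7,"ty":3.43,"tz":0,"roll":0,"gripper":0},
  {"tx":14.2,"ty":3.56,"tz":0,"roll":0,"gripper":0},
  {"tx":14.6,"ty":3.66,"tz":0,"roll":0,"gripper":0},
  {"tx":14.6,"ty":3.66,"tz":0,"roll":0,"gripper":0},
])

```text
time: 16.0
eef_pos: [0.5243, 0.1979, 0.062]
orientation: [[-0.97, -0.241, 0.001], [-0.241, 0.97, 0.001], [-0.001, 0.0, -1.0]]
force: [0.0, -1.0, -0.3]
finger_gap: 0.0004
gripper_force: 0.0
```

Emit:
send_rows([
  {"tx":0.4,"ty":0.1,"tz":0,"roll":0,"gripper":0},
  {"tx":0.8,"ty":0.2,"tz":0,"roll":0,"gripper":0},
  {"tx":1.1,"ty":0.28,"tz":0,"roll":0,"gripper":0},
  {"tx":1.3,"ty":0.33,"tz":0,"roll":0,"gripper":0},
  {"tx":1.5,"ty":0.38,"tz":0,"roll":0,"gripper":0},
  {"tx":1.5,"ty":0.38,"tz":0,"roll":0,"gripper":0},
  {"tx":1.5,"ty":0.38,"tz":0,"roll":0,"gripper":0},
])

```text
time: 16.58
eef_pos: [0.5386, 0.2015, 0.062]
orientation: [[-0.97, -0.241, 0.001], [-0.241, 0.97, 0.0], [-0.001, 0.0, -1.0]]
force: [0.5, -0.0, -0.2]
finger_gap: 0.0004
gripper_force: 0.0
```

Emit:
send_rows([
  {"tx":0.4,"ty":0.1,"tz":0,"roll":0,"gripper":0},
  {"tx":0.8,"ty":0.2,"tz":0,"roll":0,"gripper":0},
  {"tx":1.1,"ty":0.28,"tz":0,"roll":0,"gripper":0},
  {"tx":1.4,"ty":0.35,"tz":0,"roll":0,"gripper":0},
  {"tx":1.6,"ty":0.4,"tz":0,"roll":0,"gripper":0},
  {"tx":1.8,"ty":0.45,"tz":0,"roll":0,"gripper":0},
  {"tx":1.8,"ty":0.45,"tz":0,"roll":0,"gripper":0},
])

```text
time: 17.17
eef_pos: [0.5565, 0.2059, 0.062]
orientation: [[-0.97, -0.241, -0.0], [-0.241, 0.97, 0.0], [-0.0, 0.0, -1.0]]
force: [-0.9, -0.5, 1.0]
finger_gap: 0.0002
gripper_force: 0.4
```

Run:
```python
from h import *
t=snap("side");st=arm.read_state();print(st['eef_pos'],st['force'])
b=cv2.resize(t['img'][130:260,240:440],None,fx=3.5,fy=3.5,interpolation=cv2.INTER_CUBIC)
cv2.imwrite("pics/f.png",cv2.convertScaleAbs(b,alpha=1.5))
```

```text
[0.55648901 0.20592756 0.06199221] [-0.96212975  0.00629789  0.23425863]
```

View pics/f.png

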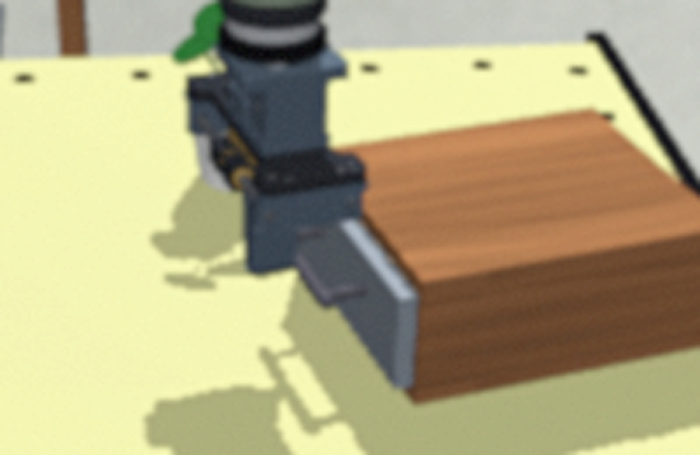

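The drawer is nearly shut, with its grey front at about (405,330) close to the unit. I'll finish in small steps until the hard stop shows in the force.

Emit:
send_rows([
  {"tx":0.15,"ty":0.04,"tz":0,"roll":0,"gripper":0},
  {"tx":0.3,"ty":0.07,"tz":0,"roll":0,"gripper":0},
  {"tx":0.3,"ty":0.07,"tz":0,"roll":0,"gripper":0},
])

```text
time: 17.47
eef_pos: [0.557, 0.206, 0.0619]
orientation: [[-0.97, -0.241, -0.005], [-0.241, 0.97, -0.001], [0.005, 0.0, -1.0]]
force: [-5.6, -1.2, 4.5]
finger_gap: 0.0004
gripper_force: 3.3
```

Emit:
send_rows([
  {"tx":0.15,"ty":0.04,"tz":0,"roll":0,"gripper":0},
  {"tx":0.3,"ty":0.07,"tz":0,"roll":0,"gripper":0},
  {"tx":0.3,"ty":0.07,"tz":0,"roll":0,"gripper":0},
])

```text
time: 17.72
eef_pos: [0.5572, 0.2061, 0.0618]
orientation: [[-0.97, -0.241, -0.011], [-0.241, 0.97, -0.003], [0.011, -0.0, -1.0]]
force: [-11.8, -2.0, 9.1]
finger_gap: 0.0005
gripper_force: 6.4
```

Emit:
send_rows([
  {"tx":-1,"ty":-0.25,"tz":0,"roll":0,"gripper":0},
  {"tx":-3,"ty":-0.75,"tz":0,"roll":0,"gripper":0},
  {"tx":-5.5,"ty":-1.4,"tz":0,"roll":0,"gripper":0},
  {"tx":-7,"ty":-1.8,"tz":0,"roll":0,"gripper":0},
  {"tx":-7,"ty":-1.8,"tz":3,"roll":0,"gripper":0},
  {"tx":-7,"ty":-1.8,"tz":7,"roll":0,"gripper":0},
  {"tx":-7.5,"ty":-4.5,"tz":10.8,"roll":-4,"gripper":4},
  {"tx":-8,"ty":-8,"tz":10.8,"roll":-8.5,"gripper":7.5},
  {"tx":-8.5,"ty":-12,"tz":10.8,"roll":-8.5,"gripper":7.5},
  {"tx":-9,"ty":-16,"tz":10.8,"roll":-8.5,"gripper":7.5},
  {"tx":-9.5,"ty":-20,"tz":10.8,"roll":-8.5,"gripper":7.5},
  {"tx":-9.5,"ty":-24,"tz":10.8,"roll":-8.5,"gripper":7.5},
  {"tx":-9.5,"ty":-27,"tz":10.8,"roll":-8.5,"gripper":7.5},
  {"tx":-9.5,"ty":-28.1,"tz":10.8,"roll":-8.5,"gripper":7.5},
  {"tx":-9.5,"ty":-28.1,"tz":10.8,"roll":-8.5,"gripper":7.5},
  {"tx":-9.5,"ty":-28.1,"tz":10.8,"roll":-8.5,"gripper":7.5},
])

```text
time: 19.05
eef_pos: [0.4675, -0.0736, 0.17]
orientation: [[-0.996, -0.094, 0.001], [-0.094, 0.996, 0.001], [-0.001, 0.001, -1.0]]
force: [-0.6, 0.5, 0.7]
finger_gap: 0.0643
gripper_force: 0.0
```

Run:
```python
from meas import *
t=snap("side");s=snap("top");st=arm.read_state();print(st['eef_pos'],st['force'],st['orientation'][:2,1])
for h in holes(t,288,287,r=20): print(h,np.round(onz(t,h[0],h[1],.05),4))
a=cv2.resize(s['img'][180:260,210:310],None,fx=4,fy=4,interpolation=cv2.INTER_CUBIC)
b=cv2.resize(t['img'][160:310,260:350],None,fx=4,fy=4,interpolation=cv2.INTER_CUBIC)
b=cv2.copyMakeBorder(b,0,0,0,0,0);a=cv2.copyMakeBorder(a,0,b.shape[0]-a.shape[0],0,0,0)
cv2.imwrite("pics/g.png",cv2.convertScaleAbs(np.hstack([a,b])[:600],alpha=1.5))
```

```text
[ 0.46739064 -0.07258207  0.16994786] [ 0.41416572 -0.48704518  0.30013826] [-0.09643817  0.99533874]
(np.float64(297.75), np.float64(282.64), 404) [ 0.4912 -0.0688  0.05  ]
(np.float64(276.93), np.float64(285.09), 430) [ 0.4473 -0.0731  0.05  ]
(np.float64(299.57), np.float64(298.89), 1016) [ 0.4917 -0.1197  0.05  ]
(np.float64(278.72), np.float64(301.51), 1036) [ 0.4496 -0.124   0.05  ]
```

View pics/g.png

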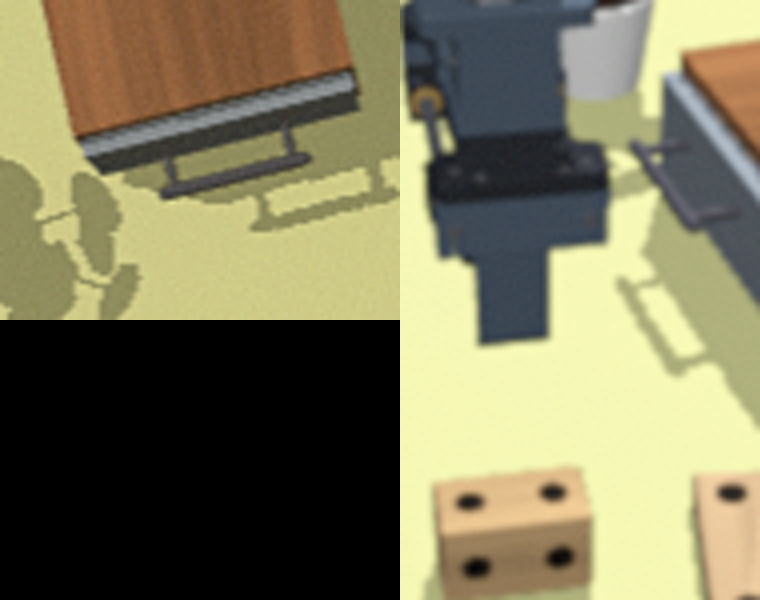

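The drawer is shut: its grey front is flush with the unit along (80,140)–(355,75). block_a stands at about (513,520) in the right half. Next I'll grasp block_a.

Emit:
send_rows([
  {"tx":0,"ty":0.2,"tz":-4,"roll":0,"gripper":7.5},
  {"tx":0,"ty":0.2,"tz":-8,"roll":0,"gripper":7.5},
  {"tx":0,"ty":0.2,"tz":-11,"roll":0,"gripper":7.5},
  {"tx":0,"ty":0.2,"tz":-13,"roll":0,"gripper":7.5},
  {"tx":0,"ty":0.2,"tz":-13.8,"roll":0,"gripper":7.5},
  {"tx":0,"ty":0.2,"tz":-13.8,"roll":0,"gripper":7.5},
  {"tx":0,"ty":0.2,"tz":-13.8,"roll":0,"gripper":7.5},
  {"tx":0,"ty":0.2,"tz":-13.8,"roll":0,"gripper":3},
  {"tx":0,"ty":0.2,"tz":-13.8,"roll":0,"gripper":3},
  {"tx":0,"ty":0.2,"tz":-13.8,"roll":0,"gripper":3},
  {"tx":0,"ty":0.2,"tz":-13.8,"roll":0,"gripper":3},
  {"tx":0,"ty":0.2,"tz":-13.8,"roll":0,"gripper":3},
  {"tx":0,"ty":0.2,"tz":-13.8,"roll":0,"gripper":3},
  {"tx":0,"ty":0.2,"tz":-13.8,"roll":0,"gripper":3},
  {"tx":0,"ty":0.2,"tz":-13.8,"roll":0,"gripper":3},
])

```text
time: 20.4
eef_pos: [0.4679, -0.0724, 0.0327]
orientation: [[-0.995, -0.096, 0.002], [-0.096, 0.995, -0.001], [-0.002, -0.001, -1.0]]
force: [-0.6, -3.7, 6.1]
finger_gap: 0.045
gripper_force: 30.0
```

Emit:
send_rows([
  {"tx":0,"ty":0,"tz":1,"roll":0,"gripper":3},
  {"tx":0,"ty":0,"tz":3,"roll":0,"gripper":3},
  {"tx":0,"ty":0,"tz":6,"roll":0,"gripper":3},
  {"tx":0,"ty":0,"tz":9,"roll":0,"gripper":3},
  {"tx":1,"ty":0,"tz":11,"roll":0,"gripper":3},
  {"tx":3,"ty":-0.4,"tz":11.9,"roll":0,"gripper":3},
  {"tx":6,"ty":-0.8,"tz":11.9,"roll":0,"gripper":3},
  {"tx":9,"ty":-1.1,"tz":11.9,"roll":0,"gripper":3},
  {"tx":12,"ty":-1.4,"tz":11.9,"roll":0,"gripper":3},
  {"tx":14.5,"ty":-1.5,"tz":11.9,"roll":0,"gripper":3},
  {"tx":16,"ty":-1.6,"tz":11.9,"roll":0,"gripper":3},
  {"tx":16.5,"ty":-1.6,"tz":11.9,"roll":0,"gripper":3},
  {"tx":16.5,"ty":-1.6,"tz":11.9,"roll":0,"gripper":3},
  {"tx":16.5,"ty":-1.6,"tz":11.9,"roll":0,"gripper":3},
  {"tx":16.5,"ty":-1.6,"tz":11.9,"roll":0,"gripper":3},
  {"tx":16.5,"ty":-1.6,"tz":11.9,"roll":0,"gripper":3},
  {"tx":16.5,"ty":-1.6,"tz":11.9,"roll":0,"gripper":3},
  {"tx":16.5,"ty":-1.6,"tz":11.9,"roll":0,"gripper":3},
])

```text
time: 21.9
eef_pos: [0.6316, -0.0877, 0.1514]
orientation: [[-0.995, -0.095, 0.0], [-0.095, 0.995, 0.0], [-0.0, 0.0, -1.0]]
force: [-0.1, 0.1, -3.1]
finger_gap: 0.0449
gripper_force: 30.0
```

Run:
```python
from h import *
t=snap("side");st=arm.read_state();print(st['eef_pos'],st['force'],st['qd'].round(2))
b=cv2.resize(t['img'][180:330,260:480],None,fx=3.5,fy=3.5,interpolation=cv2.INTER_CUBIC)
cv2.imwrite("pics/k.png",cv2.convertScaleAbs(b,alpha=1.5))
```

```text
[ 0.63181262 -0.08777014  0.15135234] [-0.31837235  0.33084737 -3.84072338] [-0.02  0.24 -0.23 -0.02  0.   -0.01]
```

View pics/k.png

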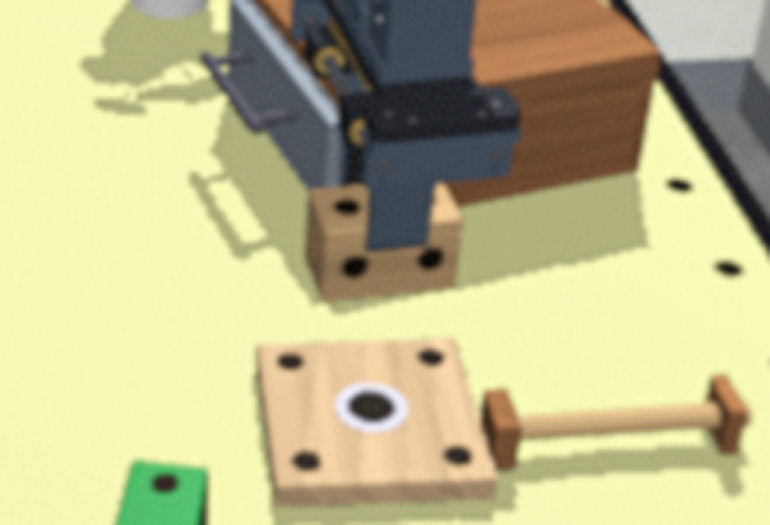

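block_a is held level above the plate, at about (385,245) with the plate ring at (371,406). I'll let it settle and hand in.

Emit:
send_rows([
  {"tx":0.1,"ty":0,"tz":0,"roll":0,"gripper":3},
  {"tx":0.1,"ty":0,"tz":0,"roll":0,"gripper":3},
  {"tx":0.1,"ty":0,"tz":0,"roll":0,"gripper":3},
  {"tx":0.1,"ty":0,"tz":0,"roll":0,"gripper":3},
  {"tx":0.1,"ty":0,"tz":0,"roll":0,"gripper":3},
  {"tx":0.1,"ty":0,"tz":0,"roll":0,"gripper":3},
  {"tx":0.1,"ty":0,"tz":0,"roll":0,"gripper":3},
  {"tx":0.1,"ty":0,"tz":0,"roll":0,"gripper":3},
  {"tx":0.1,"ty":0,"tz":0,"roll":0,"gripper":3},
  {"tx":0.1,"ty":0,"tz":0,"roll":0,"gripper":3},
])

```text
time: 22.78
eef_pos: [0.6332, -0.0878, 0.151]
orientation: [[-0.995, -0.095, 0.0], [-0.095, 0.995, 0.0], [-0.0, 0.0, -1.0]]
force: [-0.2, 0.2, -4.1]
finger_gap: 0.0448
gripper_force: 30.0
```

Run:
```python
from rig import arm
st=arm.read_state();print(st['eef_pos'],abs(st['qd']).max(),st['finger_gap']);print(arm.close_job())
```

```text
[ 0.63320782 -0.08775014  0.15097803] 0.12495750987531219 0.04475110084594401
the job is handed in; nothing more can be done
None
```

The job is handed in at about 23 s: block_b, the lighter one, stands upright in the shut drawer, and block_a, the heavier one, is held still and level about 10 cm above the middle of the plate.

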